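# Let a dye jar out of the lever dispenser

## Robot

A 7-joint arm with a two-finger parallel gripper is mounted at the origin on a cart in front of the work surface, level with it; the furniture and walls round the work are solid. World frame = base frame: x ahead of the robot, y to its left, z up, the work surface at z = 0. Lengths are in m, angles in rad, forces in N, time in s.
With the tool pointing down it reaches from about 0.425 to 0.825 m from the base axis. Payload 3.6 kg.
Tool frame: the origin (TCP) lies where the fingers leave the gripper's body, on its centre line; the fingertips stand 73 mm ahead of it and the grasp point (between the pads) lies 54 mm ahead of it; z points along the fingers, y is the line along which they close (so a half turn about z gives the same grasp; the last joint's range is limited). The gripper opens to 85 mm and grips with 20 to 120 N. Pads are 22 mm wide; open, the fingers measure 114 mm over their backs; the gripper's body (76 mm by 85 mm) begins 54 mm behind the grasp point. The pads swing forward as they close: fully open they stand 13 mm farther back than shut.
Start: joints at [1.097, 0.615, -0.013, 1.423, 0.008, 1.103, -0.04], TCP at [0.281, -0.586, 0.304] pointing down, gripper open.
Joint ranges: [-3.12, 3.12], [-0.3, 2.06], [-1.34, 1.32], [0.26, 2.42], [-1.36, 4.5], [0.01, 1.98], [-2.84, 2.84]. Speed limits (rad/s): [2.79, 2.79, 3.14, 3.14, 3.14, 3.14, 3.14].

## Interface

Orientations are given as a unit quaternion [x, y, z, w].
In Python, from station import arm, snapshot, camera_info, ticket gives the robot as it stands. Calls block until the motion is done:
- arm.movep(position, orientation): joint-space move of the TCP to a pose.
- arm.line_to(position, velocity=0.15, ori=None): straight line of the TCP; ori=None keeps the orientation; velocity is the mean speed in m/s.
- arm.move_j(angles): joint-space move.
- arm.move_gripper(opening, effort=None): opening from 0.0 (shut) to 1.0 (fully open); effort is the grip in N (None keeps the last); returns when the fingers have stopped.
- arm.pause(seconds).
- arm.ik(position, orientation): joint angles nearest the present ones, or None.
- snapshot(name): name is "scene" or "top" or "wrist"; returns the picture (480x640x3 uint8, blue, green, red); there is no depth.
- camera_info(name): a dict with "fx", "fy", "cx", "cy" (pixels), "R" (3x3) and "t" (3): a world point X has camera coordinates R X + t; the wrist camera has in their place "T_tool_cam" (4x4, takes a point from camera to tool coordinates, whose origin is the TCP and whose axes are the flange's). Camera axes: x right, y down, z forward; pixel columns grow to the right and rows downward; lengths in m; the calibration is good to about 2 mm. A picture is of the moment at which its call begins: read the wrist's pose just before it. camera_info takes no time and is no camera call.
A pose or a line that the arm cannot do raises arm.MotionError and nothing moves.
- ticket.finish_job(): hands the job in; it is judged then, once.
Readings, each from a call of its own:
- arm.read_time(): time.
- arm.read_joint_positions(): joint angles.
- arm.read_dq(): joint speeds.
- arm.read_effort(): joint torques, N m.
- arm.read_tool_pos(): TCP position.
- arm.read_eef_rot(): TCP orientation.
- arm.read_ft_force(): force on the tool from outside, world axes, zero at the start.
- arm.read_wrist_torque(): the same for the moment, N m.
- arm.read_opening(): opening from 0.0 (shut) to 1.0 (fully open).
- arm.read_finger_force(): force on a finger pad.
Only numpy, scipy, OpenCV 4.12 (cv2) and the standard library are available. Lean on these libraries where they do the work, as an engineer would, in place of code of your own. Each camera call takes 0.05 s, during which the arm holds its last target. There are 200 camera calls.

## Task

Let the dye jar with the green lid out of the blue jar dispenser: press down the red lever beside its lane until the flap lifts and the jar rolls down into the tray in front, then ease the lever back up gently so that the flap does not slam shut. Work it by that lever alone: do not touch the jars or the flaps, keep the other lane shut, leave the things round about where they are, and finish clear of everything.

Things in the scene. Friction and masses are not known exactly. Their poses are not given: they have to be found in the camera images.
- dispenser: blue two-lane jar dispenser fixed to the bench, 222 x 182 x 140 mm without levers. Origin: centre of its underside; -x is its front (towards the robot), y its left, z up. Lanes centred at y = +41 and -41 mm slope 10 degrees down to the front; cheeks 72 mm high, at the flaps (x = -35 to 25 mm) up to 140 mm, 56 mm round the open catch tray (inside x = -105 to -5 mm). One jar in each lane; which is which varies
- lever_left (a joint): lever of the left (+y) lane, outside the left cheek, rad: 0 at rest (points forward, 0.35 rad above level), grows as pressed down, stop at 0.65. Pivot at x = -15, y = 115, z = 89 mm of the dispenser frame, axis along y; pad 115 mm from it. Geared 1:2 to the left flap. Sprung up: about 1.5 N at the pad at rest, 3 N when down; let go, it snaps up and the flap slams
- lever_right (a joint): lever of the right (-y) lane, mirror image: pivot at x = -15, y = -115, z = 89 mm in the dispenser frame; same values and behaviour
- lever_left_pad (a point): centre of the top of the red pad at the end of the left lever; pad 46 (along the lever) x 38 x 10 mm. In the dispenser frame at x = -121, y = 115, z = 135 mm at rest, and x = -127, z = 62 mm fully down
- lever_right_pad (a point): the same point on the right lever (y = -115 mm)
- jar_green_centre (a point): centre of the white jar with the green lid, 57 mm across, 66 mm long, about 0.14 kg, lying across its lane behind the flap (lid to the left): near x = +42 mm of the dispenser frame; rolled out, against the front lip of the tray, near x = -76 mm
- jar_pink_centre (a point): centre of the same jar with a pink lid, in the other lane; it stays there
- jar_green: the green-lidded jar itself; origin at the centre of its base, z towards the lid
- jar_pink: the pink-lidded jar itself; origin at the centre of its base, z towards the lid
- jar_yellow: bystander: upright white jar with a yellow lid, 57 x 66 mm tall, on the bench to the left; origin under its centre
- nail_brush: bystander: purple nail brush, 30 x 86 x 55 mm, to the left; origin under its centre
- masking_tape: bystander: roll of masking tape lying flat, 100 mm across, 25 mm high, to the left; origin under its centre. Farther left and behind it stand fixed squeeze bottles up to 245 mm tall; between them and the dispenser a tall black drawer cabinet stands on the bench (y about 0.03 to 0.38, open drawers out to x about 0.5, from some 0.3 m up): keep the arm in front of it
- flap_angle_right (a joint): flap of the right lane, same values and behaviour
- flap_angle_left (a joint): flap of the left lane, hinged at x = 12, z = 125 mm; rad: 0 shut, swings forward and up to 1.30, always twice the lever angle. The jar passes above about 1.1. Falling faster than 2.5 rad/s in the last 0.3 rad is a slam (finger rising at about 0.14 m/s); a finger rising at 0.05 m/s or slower shuts it gently
- flap_left: the clear flap plate of the left lane, 4 x 70 x 66 mm, with a grey lower edge; its origin lies on the flap's hinge
- flap_right: the clear flap plate of the right lane, 4 x 70 x 66 mm, with a grey lower edge; its origin lies on the flap's hinge
Not all that is in view belongs to the job. What is shaped like the jar_pink but orange or turquoise is not meant.

How it is judged:
On the way:
1. the green-lidded jar has rolled down into the tray while its flap is held up (x of jar_green_centre in the frame of dispenser between -0.1 and -0.055 m and z of jar_green_centre in the frame of dispenser below 0.065 m and (y of jar_green_centre in the frame of dispenser between 0.02 and 0.065 m or y of jar_green_centre in the frame of dispenser between -0.065 and -0.02 m) and ((y of jar_green_centre in the frame of dispenser above 0 m and value of joint flap_angle_left above 0.9 rad) or (y of jar_green_centre in the frame of dispenser below 0 m and value of joint flap_angle_right above 0.9 rad))), for 0.1 s.
At the end, for the whole second after the job is handed in: The green-lidded jar lies at rest in the tray in front of its own lane (centre 55 to 100 mm in front of the dispenser's origin), both flaps are shut (within 0.06 rad), and the pink-lidded jar is still behind its flap (within 20 mm of its start) (x of jar_green_centre in the frame of dispenser between -0.1 and -0.055 m and z of jar_green_centre in the frame of dispenser below 0.065 m and (y of jar_green_centre in the frame of dispenser between 0.02 and 0.065 m or y of jar_green_centre in the frame of dispenser between -0.065 and -0.02 m) and value of joint each of flap_angle_left, flap_angle_right below 0.06 rad and linear speed of jar_green below 0.03 m/s and x of jar_pink_centre in the frame of dispenser above 0.025 m and distance of jar_pink_centre from where it was at the start of the episode below 0.02 m); the robot touches nothing.
It fails at once if a flap slams: it falls faster than 2.5 rad/s in its last 0.3 rad ((value of joint flap_angle_left below 0.3 rad and velocity of joint flap_angle_left below -2.5 rad/s) or (value of joint flap_angle_right below 0.3 rad and velocity of joint flap_angle_right below -2.5 rad/s)).
It fails at once if the flap of the pink-lidded jar's lane is opened (more than 0.2 rad) ((y of jar_green_centre in the frame of dispenser above 0 m and value of joint flap_angle_right above 0.2 rad) or (y of jar_green_centre in the frame of dispenser below 0 m and value of joint flap_angle_left above 0.2 rad)).
It fails at once if the robot touches a jar or a flap of the dispenser (contact force between any of the fingers, the arm and jar_green above 0.5 N or contact force between any of the fingers, the arm and jar_pink above 0.5 N or contact force between any of the fingers, the arm and flap_left above 0.5 N or contact force between any of the fingers, the arm and flap_right above 0.5 N).
It fails at once if a jar of the dispenser is lifted (height (world z) of any of jar_green_centre, jar_pink_centre above 0.12 m).
It fails at once if a bystander is moved by more than 30 mm (distance of any of jar_yellow, nail_brush, masking_tape from where it was at the start of the episode above 0.03 m).
It also fails if it takes over 42 s, if anything falls off the work surface, if the arm or the gripper's body presses on something with over 40 N, if the wrist force passes 120 N, or if a joint passes its speed limit or range.

## Working session

There is one attempt and no reset: what is moved stays moved. The work goes in short steps, each a Python script; the robot and the scene stay as the last script left them, time stands still between calls to the robot, and variables do not carry over. Pictures are saved under pics/ and viewed, at most 10 in all, crops included, and the job is handed in when it is done.

```bash
mkdir -p pics; python3 - <<'E'
from station import arm,snapshot,camera_info
import cv2
for n in("scene","top"):
    cv2.imwrite(f"pics/{n}0.png",snapshot(n)); c=camera_info(n); print(n,c)
print(arm.read_time(),arm.read_eef_rot())
E
```

```text
scene {'fx': 580.2831857808234, 'fy': 580.2831857808234, 'cx': 323.3188172458467, 'cy': 233.06726470858015, 'R': array([[-0.1749038 , -0.98449991,  0.01298377],
       [-0.80007026,  0.134428  , -0.58465091],
       [ 0.57384339, -0.1126456 , -0.81118107]]), 't': array([0.107476  , 0.51971735, 1.39701367])}
top {'fx': 493.2632837672171, 'fy': 493.2632837672171, 'cx': 311.9205191191367, 'cy': 237.87281173560444, 'R': array([[-0.01298662, -0.99976671, -0.01725884],
       [-0.98373846,  0.01586682, -0.17890469],
       [ 0.1791368 ,  0.01465482, -0.98371502]]), 't': array([0.01213603, 0.56863942, 1.07543381])}
0.1 [ 9.75142992e-01  2.21573496e-01 -2.52370117e-04 -1.12594847e-03]
```

View pics/scene0.png

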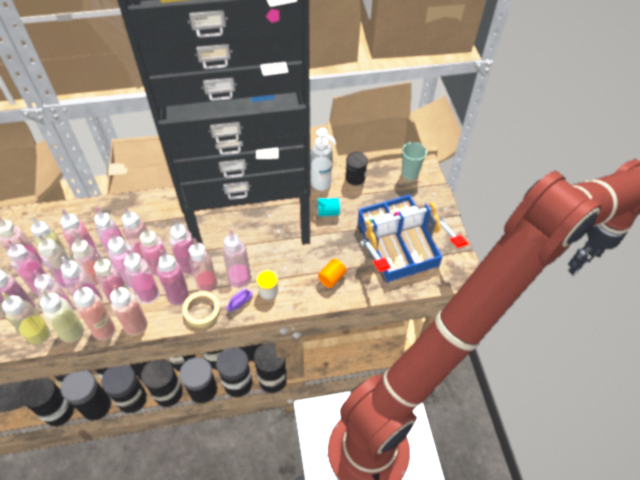

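View pics/top0.png

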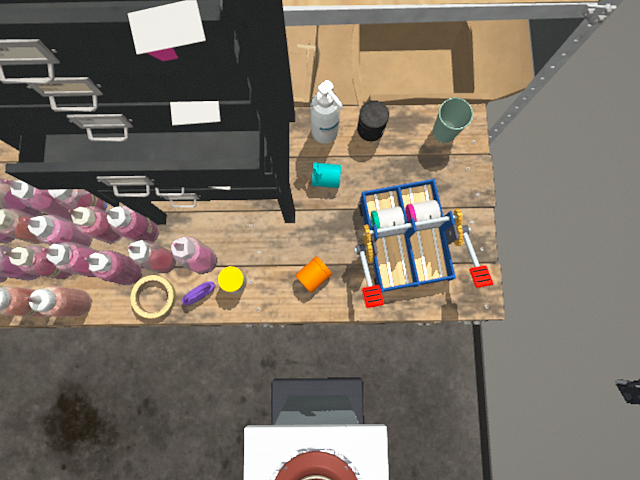

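The scene view shows the dispenser around (400,238). In the top view it is at about (407,235), with red pads at (373,296) and (481,276). Candidates in the top view are the green lid at (377,218) in the left lane, the pink lid at (411,214) in the right lane, and decoys in turquoise (326,175) and orange (313,274). The jar meant is the one in the left lane, and I'll confirm that in an enlarged crop.

```bash
python3 - <<'E'
import cv2
i=cv2.imread("pics/top0.png")[170:320,345:505]
cv2.imwrite("pics/crop.png",cv2.resize(i,None,fx=4,fy=4,interpolation=cv2.INTER_CUBIC)[:600])
E
```

```text
(no output)
```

View pics/crop.png

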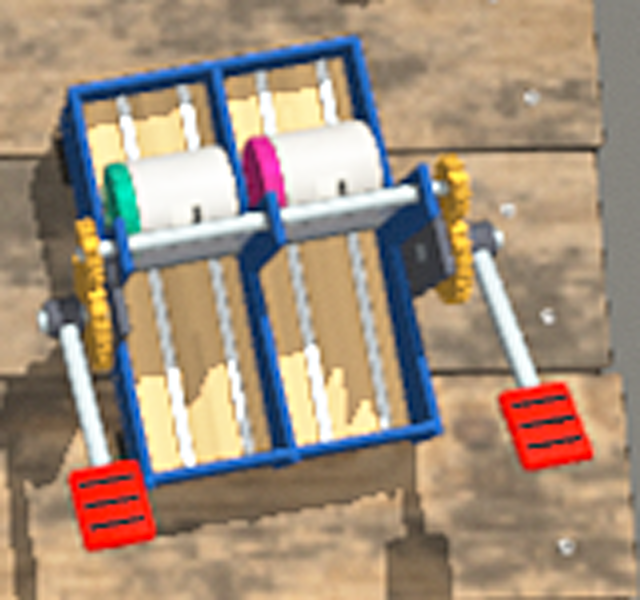

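The crop confirms it: the green lid is at crop (120,200) in the left lane and the pink one at (262,170) in the right lane. So the left lever is the one to press, with its pad centre at crop (112,506), which is top view (373,296.5).

```bash
cat > h.py <<'E'
import numpy as np
from scipy.optimize import least_squares
from scipy.spatial.transform import Rotation as Ro
from station import arm,snapshot,camera_info
def proj(n,X):
    c=camera_info(n); p=np.atleast_2d(X)@np.array(c["R"]).T+c["t"]
    return p[:,:2]/p[:,2:]*[c["fx"],c["fy"]]+[c["cx"],c["cy"]]
def world(q,P):
    return Ro.from_euler('z',q[2]).apply(P)+[q[0],q[1],0]
E
python3 - <<'E'
from h import *
P=np.array([[-121,115,135],[-121,-115,135],[111,91,72],[111,-91,72],[-111,91,56],[-111,-91,56]])/1e3
U=np.array([[373,296.5],[481.25,276.25],[363.5,193],[434.5,180.5],[382.5,290.5],[454.5,278]])
S=np.array([[382,265],[459.5,241.5]])
f=lambda q:np.r_[(proj("top",world(q,P))-U).ravel(),(proj("scene",world(q,P[:2]))-S).ravel()]
r=least_squares(f,[.6,-.2,.15]);print(r.x,r.fun.reshape(-1,2).round(1))
q=r.x;np.save("q.npy",q)
for p in([-121,115,135],[-127,115,62],[-15,115,89]):
    print(world(q,np.array(p)/1e3))
# candidate IK: tool down, closing line along lever / across
for tilt in(0,):
  for yaw in np.arange(-180,180,45):
    R=Ro.from_euler('z',q[2]+np.radians(yaw))*Ro.from_euler('x',np.pi)
    for p in([-121,115,135],[-127,115,62]):
        w=world(q,np.array(p)/1e3)+[0,0,.073]
        j=arm.ik(w.tolist(),R.as_quat().tolist());print(yaw,p,None if j is None else np.round(j,2))
E
```

```text
[ 0.56786884 -0.21495952  0.166072  ] [[-0.1 -0.5]
 [ 0.7 -0.2]
 [-3.6  2. ]
 [ 3.8  0.4]
 [-3.6  1.4]
 [ 4.4 -0.8]
 [-1.  -1.6]
 [-1.4 -1.2]]
[ 0.42952298 -0.12154419  0.135     ]
[ 0.42360553 -0.12253605  0.062     ]
[ 0.5340646  -0.10402137  0.089     ]
-180 [-121, 115, 135] [ 0.71  0.54 -0.7   2.09  0.54  0.7   1.39]
-180 [-127, 115, 62] [ 0.58  0.64 -0.52  2.17  0.67  0.5   1.29]
-135 [-121, 115, 135] [ 0.95  0.71 -1.15  2.08  0.85  0.92  1.84]
-135 [-127, 115, 62] [-0.13  0.65  0.54  2.19 -0.72  0.48 -2.78]
-90 [-121, 115, 135] [-0.06  0.48  0.4   2.11 -0.32  0.61 -2.41]
-90 [-127, 115, 62] [-0.    0.61  0.34  2.19 -0.49  0.42 -2.24]
-45 [-121, 115, 135] [ 0.09  0.46  0.19  2.11 -0.15  0.59 -1.8 ]
-45 [-127, 115, 62] [ 0.12  0.59  0.17  2.18 -0.25  0.38 -1.7 ]
0 [-121, 115, 135] [ 0.23  0.45 -0.01  2.1   0.01  0.59 -1.19]
0 [-127, 115, 62] [ 0.22  0.58  0.01  2.18 -0.02  0.38 -1.15]
45 [-121, 115, 135] [ 0.36  0.46 -0.19  2.1   0.15  0.6  -0.55]
45 [-127, 115, 62] [ 0.31  0.59 -0.12  2.18  0.18  0.39 -0.57]
90 [-121, 115, 135] [ 0.49  0.47 -0.37  2.1   0.28  0.62  0.09]
90 [-127, 115, 62] [ 0.41  0.6  -0.26  2.18  0.37  0.41  0.02]
135 [-121, 115, 135] [ 0.61  0.5  -0.54  2.09  0.42  0.66  0.74]
135 [-127, 115, 62] [ 0.51  0.62 -0.41  2.17  0.55  0.45  0.62]
```

```bash
cat >> h.py <<'E'
q=np.load("q.npy") 
ORI=(Ro.from_euler('z',q[2])*Ro.from_euler('x',np.pi)).as_quat().tolist()
def tip(th,dz=0.):   # TCP for fingertips on pad top centre at lever angle th
    a=np.arctan2(46,106)-th; r=.1155
    return (world(q,np.array([-.015-r*np.cos(a),.115,.089+r*np.sin(a)]))+[0,0,.073+dz]).tolist()
E
python3 - <<'E'
from h import *; import cv2
arm.move_gripper(0.0)
arm.movep(tip(0,.1),ORI)
p=np.array(arm.read_tool_pos());o=arm.read_eef_rot()
c=camera_info("wrist");im=snapshot("wrist")
T=np.eye(4);T[:3,:3]=Ro.from_quat(o).as_matrix();T[:3,3]=p
M=np.linalg.inv(T@np.array(c["T_tool_cam"]))
def pr(X):
    x=M[:3,:3]@X+M[:3,3];return x[:2]/x[2]*[c["fx"],c["fy"]]+[c["cx"],c["cy"]]
print(p-tip(0,.1),arm.read_ft_force(),arm.read_time())
for P in([-121,115,135],[-121,-115,135],[-121,115,235]):
    u=pr(world(q,np.array(P)/1e3));print(u)
    cv2.drawMarker(im,tuple(int(v) for v in u),(255,255,0),0,20,1)
cv2.imwrite("pics/w1.png",im)
E
```

```text
[ 1.92848955e-04 -1.07592479e-03  7.93379959e-05] [-0.03007897 -0.71566428  0.06599869] 2.6917
[323.96122447 235.17399567]
[684.15725657 234.93599765]
[323.94219637 309.59106262]
```

View pics/w1.png

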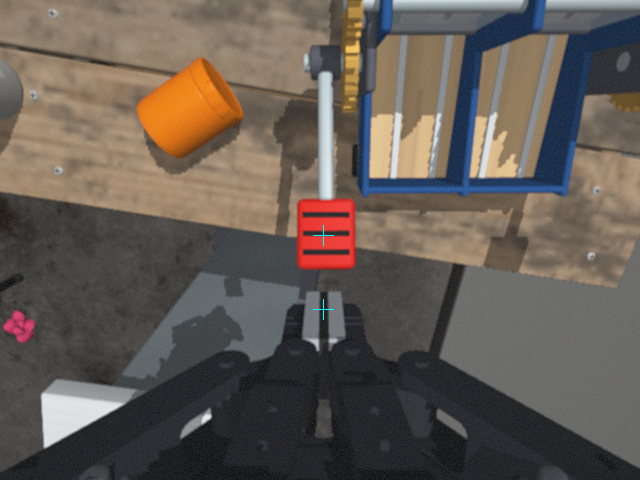

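The wrist view shows the left pad centred at (326,234), 2–3 px from its predicted position at (324,235). The alignment is good, so I'll press along the arc while watching the force.

```bash
python3 - <<'E'
from h import *; import cv2
arm.line_to(tip(0,.012),velocity=.1)
f0=np.array(arm.read_ft_force())
th=0.
for th in [0,.1,.2,.3,.4,.5,.55,.58,.61]:
    arm.line_to(tip(th),velocity=.06)
    f=np.array(arm.read_ft_force())-f0
    print(th,f.round(2),np.round(np.array(arm.read_tool_pos())-tip(th),4))
    if f[2]>8: break
arm.pause(1.0)
print(arm.read_time(),th)
i=snapshot("top")[170:320,345:505]; j=snapshot("scene")[180:290,340:480]
i=cv2.resize(i,(400,375)); j=cv2.resize(j,(400,314))
cv2.imwrite("pics/p.png",np.hstack([i[:314],j]))
E
```

```text
0 [-0.35  0.02 -0.67] [ 0.0001  0.     -0.    ]
0.1 [-0.09  0.61 -0.18] [-0.0004  0.0001 -0.0001]
0.2 [-0.33  0.7  -0.73] [-0.0002  0.     -0.0002]
0.3 [ 0.38  0.74 -0.57] [-0.0002  0.     -0.0002]
0.4 [-0.92  0.3  -0.55] [-0.0002  0.     -0.0002]
0.5 [0.53 0.51 1.87] [ 0.0001 -0.     -0.0001]
0.55 [-0.29  0.64  2.34] [ 0. -0. -0.]
0.58 [-0.07  0.54  2.21] [ 0.     -0.     -0.0001]
0.61 [-0.37  1.56  1.62] [ 0.0001 -0.     -0.0001]
7.5333 0.61
```

View pics/p.png

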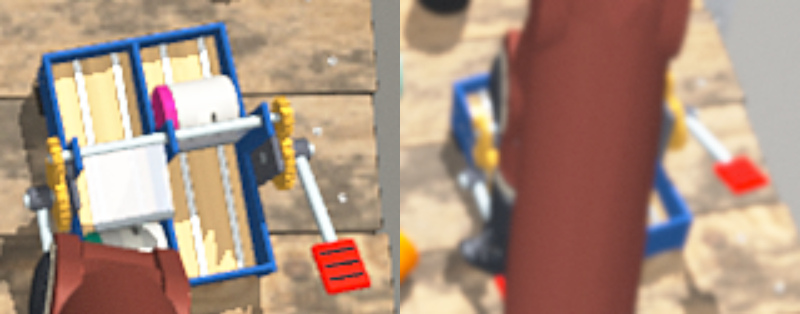

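The top view shows the left flap up and the green jar in the tray at crop (125,237). The pink jar is still behind its shut flap. Now I'll ease the lever back up.

```bash
python3 - <<'E'
from h import *; import cv2
for th in [.5,.4,.3,.2,.1,0]: arm.line_to(tip(th),velocity=.025)
arm.line_to(tip(0,.015),velocity=.02)
arm.line_to(tip(0,.12),velocity=.12)
p=np.array(tip(0,.17)); arm.line_to((p+[-.0,-.0,0]).tolist(),velocity=.12)
arm.move_j([1.097,0.615,-0.013,1.423,0.008,1.103,-0.04])
arm.pause(.3)
print(arm.read_time(),arm.read_ft_force())
i=snapshot("top")[170:320,345:505]; j=snapshot("scene")[180:290,340:480]
i=cv2.resize(i,(400,375)); j=cv2.resize(j,(400,314))
cv2.imwrite("pics/e.png",np.hstack([i[:314],j]))
cv2.imwrite("pics/e_top.png",snapshot("top"))
E
```

```text
15.9167 [-0.25672668 -0.41243333 -0.30854155]
```

View pics/e.png

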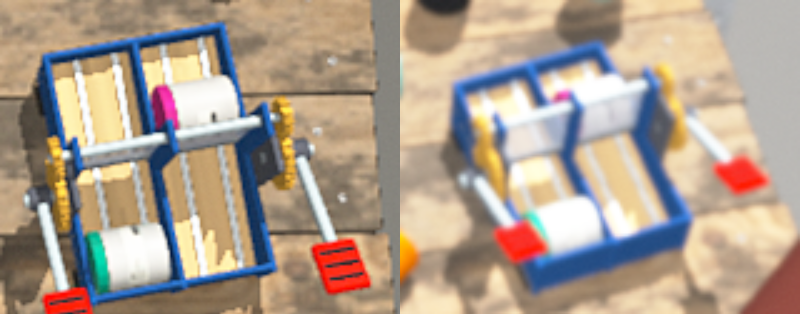

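The green jar lies in the tray at crop (130,258). Both flaps are shut, the pink jar is still in its lane, and the arm is clear.

```bash
python3 -c "
from station import ticket
print(ticket.finish_job())"
```

```text
the job is handed in; nothing more can be done
None
```

The green-lidded jar is in the tray, both flaps are shut, the pink-lidded jar is still behind its flap and the arm is clear; I handed the job in at about 16 s, and the call returned no verdict.

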